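# Unlatch a resting box and hold its lid at 45 degrees

### The arm

A 6-joint arm with a two-finger parallel gripper is mounted at the origin on a cart in front of the work surface, level with it; the furniture and walls round the work are solid. World frame = base frame: x ahead of the robot, y to its left, z up, the work surface at z = 0. Lengths are in m, angles in rad, forces in N, time in s.
With the tool pointing down it reaches from about 0.35 to 0.725 m from the base axis. Payload 4.3 kg.
Tool frame: the origin (TCP) lies on the centre line of the jaws, within the pads' length; the fingertips stand 17 mm ahead of it and the grasp point (between the pads) lies 2 mm behind it; z points along the fingers, y is the line along which they close (so a half turn about z gives the same grasp; the last joint's range is limited). The gripper opens to 85 mm and grips with 20 to 120 N. Pads are 22 mm wide; open, the fingers measure 114 mm over their backs; the gripper's body (76 mm by 85 mm) begins 54 mm behind the grasp point. The pads swing forward as they close: fully open they stand 13 mm farther back than shut.
Start: joints at [-1.23, 0.377, 0.081, 1.274, 0, 1.46], TCP at [0.251, -0.518, 0.248] pointing down, gripper open.
Joint ranges: [-2.72, 2.72], [-0.84, 1.66], [-1.02, 1.22], [-1.77, 2.12], [-1.37, 1.28], [-3.14, 3.14]. Speed limits (rad/s): [2.57, 2.57, 3.14, 3.14, 3.14, 3.14].

### API

Orientations are given as a rotation vector (axis times angle).
In Python, from station import manip, get_image gives the robot as it stands. The module is installed in compiled form; this text tells all that it offers.
- The arm moves only by the tool arm_command, never from a script. Its arguments are lists of equal length, an entry for each row: "xyz": the shift along the tool's x, y, z in units of 25 mm (1.0 is 25 mm), a list of three; "rotation": the turn, a rotation vector about the tool's x, y, z in units of 5 degrees (1.0 is 5 degrees), a list of three; "jaw": the closure, from -1 (fully open) to 1 (shut). In form: {"xyz": [[tx, ty, tz], ...], "rotation": [[wx, wy, wz], ...], "jaw": [jaw, ...]}. A call has 1 to 5 rows; each row shifts and turns the commanded pose from where the row before left it, along the tool's axes as they then stand; what a row does not reach is not made up. A row lasts 1/12 s, in which the tool goes at most 41.7 mm and 7.16 degrees, less where a joint would pass 70% of its speed; a pose out of reach is approached as far as the arm can. A call is refused whole if a number of a shift passes 1 or a number of a turn 1, either way. A call with a gripper value outside its range is refused whole. The fingers move at their own pace and stop on an object; "grip_force" is the grip in N (left out, the last holds). Time passes only in rows, so rows that do not move let the fingers close. It gives the time, the measured TCP pose, the force, the opening and the grip force at its end, in the units of the state.
- manip.read_state(): the state, without advancing time (a new reading comes with each control period).
- get_image(name): name is "scene" or "side" or "wrist"; returns a dict with "color" (400x640x3 uint8, red, green, blue), "intrinsics" (3x3 intrinsics, pixels), "k1" (the pictures are not rectified: a ray, as slopes to the right and down, at radius r is drawn at 1 + k1 r^2 times it, then the intrinsics apply), "position" and "attitude" of the camera in the world; the wrist camera has in their place "hand_eye" (4x4, takes a point from camera to tool coordinates, whose origin is the TCP and whose axes are the flange's). Camera axes: x right, y down, z forward; pixel columns grow to the right and rows downward; lengths in m; the calibration is good to about 2 mm. A picture is of the moment at which its call begins: read the wrist's pose just before it. There is no depth.
- manip.sign_off(): hands the job in; it is judged then, once.
The state is a dict: "clock": time; "q": joint angles; "joint_velocities": joint speeds; "joint_efforts": joint torques, N m; "tool_pos": TCP position; "tool_rot": TCP orientation; "ft_force": force on the tool from outside, world axes, zero at the start; "wrist_torque": the same for the moment, N m; "gripper_width": finger opening in m; "gripper_force": force on a finger pad.
Only numpy, scipy, OpenCV 4.12 (cv2) and the standard library are available. Lean on these libraries where they do the work, as an engineer would, in place of code of your own. Each camera call takes 0.05 s, during which the arm holds its last target. There are 200 camera calls.

### The job

The cigars in the wooden resting box are to be looked over. Turn the latch on the front of the box off the lid until it lies along the front edge, then raise the lid by its handle and hold it steady at 45 degrees (level with the long tick of the quadrant at its side): it falls shut if let go, so finish while still holding it there. Do not force the lid against the latch, and leave the other things on the table where they are.

Things in the scene. Friction and masses are not known exactly. Their poses are not given: they have to be found in the camera images.
- rest_box: Wooden box fixed to the table, 180 mm (its x) by 300 mm (its y), walls 90 mm high, 10 mm thick. Origin: centre of its underside. x points away from the robot to the hinge side, y left, z up; turned up to 15 degrees. On its left (+y) outer side a steel wire quadrant of 110 mm radius about the hinge axis, with short ticks at 15, 30, 60, 75 degrees and a 26 mm tick at 45 degrees.
- lid_panel: Lid: wooden board 180x300x12 mm lying on the walls when shut (top at z = 102 mm), about 0.25 kg, with a steel handle at the front. Origin on the hinge axis, at the middle of the rear top edge of the box; its x axis runs from handle to hinge (the board extends to -x), z out of its top face.
- lid (a joint): Lid angle in rad: 0 shut, grows as the front rises, stop at 1.3. Own weight and a light spring close it from any angle: about 1 to 3 N at the handle.
- lid_hinge (a point): Middle of the hinge axis: 90 mm behind the box's origin along its x, 90 mm above the table. The axis runs along the box's y.
- lid_handle (a point): Middle of the handle: round steel bar 12 mm thick, 100 mm long along the box's y, its centre line 45 mm in front of the lid's front edge (225 mm from the hinge axis, 6 mm above it when shut: z = 96 mm). Two 12 mm stems at its ends join it to the lid, leaving a gap of 39 mm between bar and lid edge. Moves with the lid; the bar may turn between the fingers.
- latch (a joint): Latch angle, rad, starts at 0 to 0.25. At 0 it points back (box +x) over the lid and bars it; it grows as the tip swings to the right (box -y) and then forward; stop at 1.57, where it points to box -y along the front edge. Clears the lid from about 1.25; stays where it is left (friction 0.05 N m, some 1.5 N at the tip).
- latch_pivot (a point): Latch axis (vertical), on a steel lug at the front of the box, 22 mm in front of the lid's front edge and 100 mm right (box -y) of the middle; this point is 117.5 mm above the table, at half height of the latch's rib.
- latch_tip (a point): End of the latch, 42 mm from the pivot, moves with it. The latch is a steel bar 16 mm wide, 6 mm thick, 2.5 mm above the lid's top, carrying an upright rib 12 mm wide and 46 mm long (from 5 mm behind the pivot to its end) that stands from z = 110 to 130 mm: push or pinch the rib.
- gum_jar: Leave alone: small clear glass jar of white paste, 51 mm across, 65 mm high, right of the box. Origin: centre of its underside.
- jar_lid: Leave alone: round lid of the jar, 42 mm across, 12 mm high, lying apart. Origin: centre of its underside.
- chaveta: Leave alone: half-moon blade with wooden back, 53x128x11 mm, lying flat. Origin: centre of its underside.
- ring_gauge: Leave alone: wooden strip with round holes, 170x55x10 mm, lying flat. Origin: centre of its underside.
- cap_punch: Leave alone: small yellow-brown tapered punch, 21 mm across, 49 mm high, standing upright. Origin: centre of its underside.
- gum_brush: Leave alone: thin brush, 161 mm long, 11 mm thick, lying. Origin: centre of its underside.
- pencil: Leave alone: green pencil, 112 mm long, 7 mm thick, lying near the front edge of the table, to the left. Origin: centre of its underside.
- cup: Leave alone: green cup with handle, 65x91x52 mm, standing to the right of the lever cutter. Origin: centre of its underside.

How it is judged:
On the way, in this order (a step that is already met when the one before it is completed fails the run):
1. the latch is turned off the lid (at least 72 degrees) while the lid is still shut (value of joint latch above 1.25 rad and value of joint lid below 0.09 rad), for 0.1 s.
2. the lid is raised to 45 degrees by the gripper (value of joint lid between 0.698132 and 0.872665 rad and contact force between the fingers and lid_panel above 1 N), for 0.2 s.
At the end, for the whole second after the job is handed in: The lid stands still (under 0.05 rad/s) at 45 degrees, within 5 degrees, carried by the gripper's fingers (over 1 N on the lid or its handle) and by none of the loose things; the latch is still turned off by at least 72 degrees (all of step 2 and velocity of joint lid between -0.05 and 0.05 rad/s and value of joint latch above 1.25 rad and contact force between lid_panel and gum_jar below 0.3 N and contact force between lid_panel and jar_lid below 0.3 N and contact force between lid_panel and chaveta below 0.3 N and contact force between lid_panel and ring_gauge below 0.3 N and contact force between lid_panel and cap_punch below 0.3 N and contact force between lid_panel and gum_brush below 0.3 N and contact force between lid_panel and pencil below 0.3 N and contact force between lid_panel and cup below 0.3 N); the arm keeps its last pose, push and grip.
It fails at once if the lid is forced up (over 5 degrees) while the latch still bars it (under 50 degrees) (value of joint lid above 0.09 rad and value of joint latch below 0.87 rad).
It fails at once if something else on the table is moved by more than 30 mm (distance of any of gum_jar, jar_lid, chaveta, ring_gauge, cap_punch, gum_brush, pencil, cup from where it was at the start of the episode above 0.03 m).
It also fails if it takes over 45 s, if anything falls off the work surface, if the arm or the gripper's body presses on something with over 40 N, if the wrist force passes 120 N, or if a joint passes its speed limit or range.

## Working session

There is one attempt and no reset: what is moved stays moved. The work goes in short steps, Python scripts to look and compute and a tool call to move; the robot and the scene stay as the last step left them, time stands still between calls to the robot, and variables do not carry over. Pictures are saved under pics/ and viewed, at most 10 in all, crops included, and the job is handed in when it is done.

Besides the shell and the picture viewer there is one more tool, called as name(argument=value, ...), one argument or row to a line, values as JSON. arm_command: Moves the arm, as the interface text tells. Its arguments: {"type":"object","properties":{"xyz":{"type":"array","items":{"type":"array","items":{"type":"number"}}},"rotation":{"type":"array","items":{"type":"array","items":{"type":"number"}}},"jaw":{"type":"array","items":{"type":"number"}},"grip_force":{"type":"number"}},"required":["xyz","rotation","jaw"]}

```bash
mkdir -p pics; cat > h.py <<'E'
import numpy as np, cv2
from scipy.spatial.transform import Rotation as R
from station import manip, get_image
def snap(n,f):
    s=manip.read_state(); im=get_image(n)
    cv2.imwrite(f'pics/{f}.png',im['color'][:,:,::-1])
    if 'hand_eye' in im:
        T=np.eye(4);T[:3,:3]=R.from_rotvec(s['tool_rot']).as_matrix();T[:3,3]=s['tool_pos'];T=T@im['hand_eye']
        P,A=T[:3,3],T[:3,:3]
    else:
        P=np.array(im['position']);A=np.array(im['attitude'])
        if A.shape!=(3,3): print('att',A); A=R.from_rotvec(A).as_matrix() if A.size==3 else R.from_quat(A).as_matrix()
    np.savez(f'pics/{f}.npz',K=im['intrinsics'],k1=im['k1'],P=P,A=A)
    return im
def ray(f,u,v):
    d=np.load(f'pics/{f}.npz');K=d['K']
    p=np.array([(u-K[0,2])/K[0,0],(v-K[1,2])/K[1,1]]);q=p.copy()
    for _ in range(20): q=p/(1+d['k1']*(q@q))
    return d['P'],d['A']@np.array([q[0],q[1],1])
def atz(f,u,v,z):
    P,r=ray(f,u,v);return P+r*(z-P[2])/r[2]
def proj(f,X):
    d=np.load(f'pics/{f}.npz');c=d['A'].T@(np.array(X)-d['P']);q=c[:2]/c[2];q=q*(1+d['k1']*(q@q))
    return d['K'][0,0]*q[0]+d['K'][0,2],d['K'][1,1]*q[1]+d['K'][1,2]
E
python3 - <<'E'
from h import *
for n in('scene','side'):
    im=snap(n,n+'0');d=np.load(f'pics/{n}0.npz');print(im['attitude'],d['P'],d['A'],d['k1'])
a=cv2.imread('pics/scene0.png');b=cv2.imread('pics/side0.png')
print(manip.read_state())
E
```

```text
att [-1.26794885  2.57521476 -0.63067096]
[-1.26794885  2.57521476 -0.63067096] [-0.1248216   0.49540019  1.74059176] [[-0.61106638 -0.70515347  0.35966161]
 [-0.79154945  0.54037872 -0.28537748]
 [ 0.00688144 -0.45907453 -0.88837111]] -0.07892295005660763
att [-1.43437852  2.06103563 -0.88384176]
[-1.43437852  2.06103563 -0.88384176] [-0.41426552  0.30572733  1.01407691] [[-0.33928606 -0.63410969  0.69483082]
 [-0.94047916  0.2440469  -0.23651652]
 [-0.01959389 -0.73372066 -0.67916866]] -0.058073448209063516
{'clock': 0.1, 'q': array([-1.23029697e+00,  3.77983116e-01,  7.97796574e-02,  1.27437808e+00,
        2.48736472e-05,  1.46052747e+00]), 'joint_velocities': array([ 8.43596118e-05, -1.14962135e-03,  2.41432994e-03,  6.69676784e-04,
       -1.27297890e-03,  2.98989265e-04]), 'joint_efforts': array([ 1.16238913e-03, -4.64694071e+01,  2.70582658e+01,  1.19887968e-02,
       -9.14757311e-05,  4.32279705e-07]), 'tool_pos': array([ 0.25035014, -0.51704056,  0.247466  ]), 'tool_rot': array([-3.06040522e+00, -7.01688556e-01,  2.83121497e-04]), 'ft_force': array([-0.00305674,  0.46103976, -0.42104486]), 'wrist_torque': array([-0.00298894, -0.0577663 , -0.00928794]), 'gripper_force': 0.0, 'gripper_width': 0.08555765748655474}
```

View pics/scene0.png

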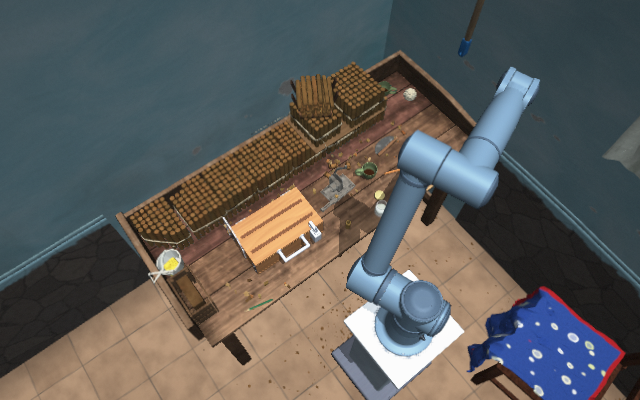

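View pics/side0.png

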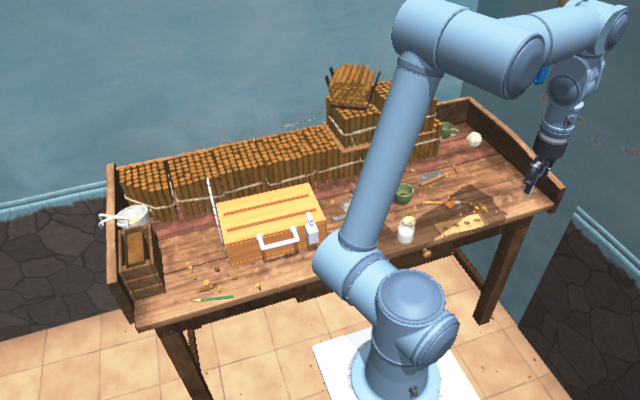

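The box, with handle near (278,240) and latch near (311,228), is clearly visible in the side view. I'll enlarge it.

```bash
python3 - <<'E'
from h import *
a=cv2.imread('pics/side0.png')[170:270,200:335];cv2.imwrite('pics/c1.png',cv2.resize(a,None,fx=5.9,fy=5.9,interpolation=cv2.INTER_CUBIC))
E
```

```text
(no output)
```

View pics/c1.png

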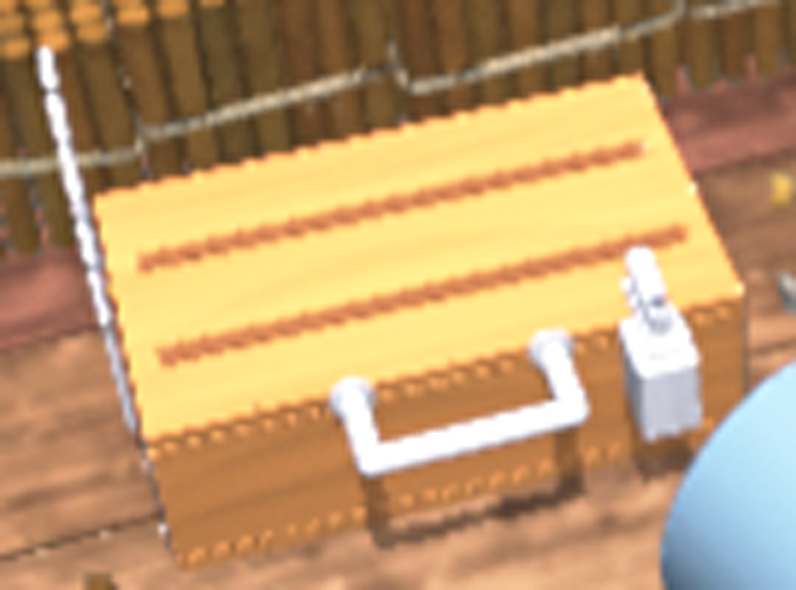

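The crop shows the lid corners at about (95,197), (640,75), (743,290) and (148,440). The handle bar ends are near (370,462) and (582,410), and the latch rib runs from (655,320) to (638,253).

```bash
cat >> h.py <<'E'
def W(b,p):  # box frame -> world
    x,y,t=b;c,s=np.cos(t),np.sin(t);p=np.array(p,float)
    return np.array([x+c*p[0]-s*p[1],y+s*p[0]+c*p[1],p[2]])
E
python3 - <<'E'
from h import *
from scipy.optimize import least_squares
g=lambda u,v:(200+(u+.5)/5.9-.5,170+(v+.5)/5.9-.5)
M=[((95,197),(.09,.15,.102)),((640,75),(.09,-.15,.102)),((743,290),(-.09,-.15,.102)),((148,440),(-.09,.15,.102)),((370,462),(-.135,.05,.099)),((582,410),(-.135,-.05,.099))]
f=lambda b:np.concatenate([np.array(proj('side0',W(b,p)))-g(*m) for m,p in M])
r=least_squares(f,[.5,.1,0]);print(r.x,r.fun.reshape(-1,2).round(1))
b=r.x
for n,p in dict(handle=(-.135,0,.096),pivot=(-.112,-.1,.1175),tip0=(-.07,-.1,.1175)).items(): print(n,W(b,p).round(4))
for a in(638,253),(655,320): 
    w=atz('side0',*g(*a),.13);c,s=np.cos(b[2]),np.sin(b[2]);d=w[:2]-b[:2];print(w,c*d[0]+s*d[1],-s*d[0]+c*d[1])
E
```

```text
[ 0.55818104  0.15281863 -0.02526165] [[-0.4  0.3]
 [ 0.3 -0.1]
 [ 0.6  0.4]
 [-0.3  0.1]
 [ 0.6 -0.4]
 [-0.7 -0.3]]
handle [0.4232 0.1562 0.096 ]
pivot [0.4437 0.0557 0.1175]
tip0 [0.4857 0.0546 0.1175]
[0.48231866 0.05464295 0.13      ] -0.07335836330259114 -0.10006055534145791
[0.4353245  0.06152902 0.13      ] -0.12051146649135294 -0.09436370862537719
```

```bash
cat >> h.py <<'E'
B=np.array([0.55818,0.15282,-0.02526])
def togo(X,yaw=None,b=B):
    s=manip.read_state();r=R.from_rotvec(s['tool_rot']);m=r.as_matrix()
    print('tool axes\n',m.round(3)); print('shift units now',(m.T@(np.array(X)-s['tool_pos'])/.025).round(2))
    for h in(0,1):
        c,q=np.cos(b[2]),np.sin(b[2]); y=np.array([c,q,0])*(1-2*h);z=np.array([0,0,-1.]);T=np.column_stack([np.cross(y,z),y,z])
        print('rot units',((r.inv()*R.from_matrix(T)).as_rotvec()/np.radians(5)).round(2),'shift in final axes',(T.T@(np.array(X)-s['tool_pos'])/.025).round(2))
E
python3 - <<'E'
from h import *
togo(W(B,(-.079,-.07,.23)))
E
```

```text
tool axes
 [[ 0.9    0.436 -0.001]
 [ 0.436 -0.9    0.002]
 [ 0.    -0.002 -1.   ]]
shift units now [ 18.66 -17.71   0.73]
rot units [-2.000e-02 -1.000e-02 -1.255e+01] shift in final axes [24.3   8.47  0.7 ]
rot units [-2.000e-02  2.000e-02  2.345e+01] shift in final axes [-24.3   -8.47   0.7 ]
```

```bash
python3 - <<'E'
from h import *
s=manip.read_state();r=R.from_rotvec(s['tool_rot']);d=(W(B,(-.079,-.07,.235))-s['tool_pos'])/.025/20
for k in range(20):
    print((r.inv().apply(d)).round(2).tolist(),end=',')
    if k%5==4: print()
    r=r*R.from_rotvec([0,0,-np.radians(5)*12.55/20])
E
```

```text
[0.93, -0.89, 0.03],[0.98, -0.83, 0.03],[1.02, -0.78, 0.03],[1.07, -0.72, 0.03],[1.1, -0.66, 0.03],
[1.14, -0.6, 0.03],[1.17, -0.54, 0.03],[1.2, -0.47, 0.03],[1.22, -0.41, 0.03],[1.24, -0.34, 0.03],
[1.26, -0.27, 0.03],[1.27, -0.2, 0.03],[1.28, -0.13, 0.03],[1.29, -0.06, 0.03],[1.29, 0.01, 0.03],
[1.28, 0.08, 0.03],[1.28, 0.15, 0.03],[1.27, 0.22, 0.03],[1.25, 0.29, 0.03],[1.24, 0.36, 0.03],
```

arm_command(
  xyz=[
    [0.97,-0.92,0],
    [0.97,-0.92,0],
    [0.97,-0.92,0],
    [0.97,-0.92,0],
    [0.97,-0.92,0],
  ],
  rotation=[
    [0,0,0],
    [0,0,0],
    [0,0,0],
    [0,0,0],
    [0,0,0],
  ],
  jaw=[1,1,1,1,1],
)

```text
clock: 0.52
tool_pos: [0.3096, -0.3595, 0.2478]
tool_rot: [-3.061, -0.701, 0.0]
ft_force: [1.1, -0.2, 0.6]
gripper_width: 0.0255
gripper_force: 0.0
```

arm_command(
  xyz=[
    [0.97,-0.92,0],
    [0.97,-0.92,0],
    [0.97,-0.92,0],
    [0.97,-0.92,0],
    [0.97,-0.92,0],
  ],
  rotation=[
    [0,0,0],
    [0,0,0],
    [0,0,0],
    [0,0,0],
    [0,0,0],
  ],
  jaw=[1,1,1,1,1],
)

```text
clock: 0.93
tool_pos: [0.3686, -0.2031, 0.248]
tool_rot: [-3.062, -0.701, 0.0]
ft_force: [0.5, -0.3, 0.4]
gripper_width: 0.0001
gripper_force: 0.0
```

arm_command(
  xyz=[
    [0.97,-0.92,0],
    [0.97,-0.92,0],
    [0.97,-0.92,0],
    [0.97,-0.92,0],
    [0,0,0],
  ],
  rotation=[
    [0,0,0],
    [0,0,0],
    [0,0,0],
    [0,0,0],
    [0,0,-1],
  ],
  jaw=[1,1,1,1,1],
)

```text
clock: 1.35
tool_pos: [0.4166, -0.0751, 0.248]
tool_rot: [-3.023, -0.846, -0.001]
ft_force: [-1.2, -1.4, 0.4]
gripper_width: 0.0003
gripper_force: 0.0
```

arm_command(
  xyz=[
    [0,0,0],
    [0,0,0],
    [0,0,0],
    [0,0,0],
    [0,0,0],
  ],
  rotation=[
    [0,0,-1],
    [0,0,-1],
    [0,0,-1],
    [0,0,-1],
    [0,0,-1],
  ],
  jaw=[1,1,1,1,1],
)

```text
clock: 1.77
tool_pos: [0.4155, -0.0796, 0.2479]
tool_rot: [-2.772, -1.477, 0.001]
ft_force: [0.4, 0.3, -0.2]
gripper_width: 0.0002
gripper_force: 0.0
```

arm_command(
  xyz=[
    [0,0,0],
    [0,0,0],
    [0,0,0],
    [0,0,0],
    [0,0,0],
  ],
  rotation=[
    [0,0,-1],
    [0,0,-1],
    [0,0,-1],
    [0,0,-1],
    [0,0,-1],
  ],
  jaw=[1,1,1,1,1],
)

```text
clock: 2.18
tool_pos: [0.4154, -0.0797, 0.2479]
tool_rot: [-2.387, -2.041, 0.001]
ft_force: [-0.7, 0.5, -0.0]
gripper_width: 0.0001
gripper_force: 0.0
```

```bash
python3 - <<'E'
from h import *
snap('wrist','w1');togo(W(B,(-.079,-.07,.23)));print(manip.read_state()['tool_pos'],manip.read_state()['q'],manip.read_state()['clock'])
E
```

```text
tool axes
 [[ 0.153  0.988 -0.001]
 [ 0.988 -0.153  0.   ]
 [ 0.    -0.001 -1.   ]]
shift units now [6.88 1.45 0.71]
rot units [-0.01 -0.   -1.47] shift in final axes [6.64 2.31 0.72]
rot units [-0.000e+00  2.000e-02  3.453e+01] shift in final axes [-6.64 -2.31  0.72]
[ 0.41542695 -0.07969501  0.24788018] [-3.39677122e-01  7.20350948e-02 -3.12856244e-01  1.18691442e+00
 -9.65457707e-05  1.38426359e+00] 2.2333
```

View pics/w1.png

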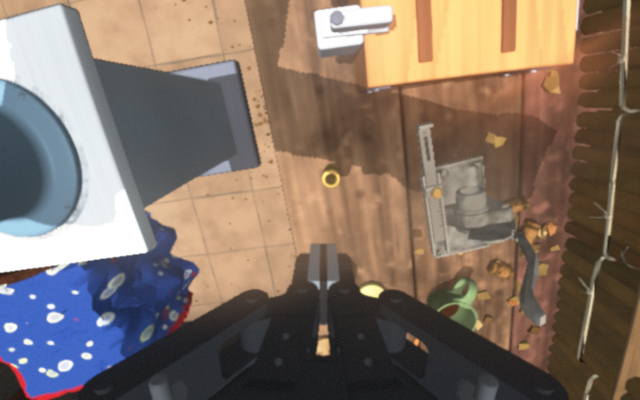

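The wrist view shows the latch top, with the pivot disc at about (338,18) and the rib's end at (393,19). The lid's front right corner is at about (369,88) and its rear right corner at (577,66).

```bash
python3 - <<'E'
from h import *
for p in (-.112,-.1,.13),(-.07,-.1,.13),(-.09,-.15,.102),(.09,-.15,.102): print(np.round(proj('w1',W(B,p)),1))
a=atz('w1',393,19,.13)-atz('w1',340,19,.13);print(a,'angle',-np.arctan2(a[1],a[0])+B[2])
for u,v,z in((393,19,.13),(369,88,.102),(577,66,.102)):
    d=atz('w1',u,v,z)[:2]-B[:2];c,s=np.cos(B[2]),np.sin(B[2]);print(c*d[0]+s*d[1],-s*d[0]+c*d[1])
E
```

```text
[330.8  19.1]
[388.5  11.2]
[362.7  88.5]
[569.1  63.6]
[ 0.03814643 -0.00569228  0.        ] angle 0.12286869087953795
-0.06711192356761439 -0.10551057928505661
-0.08459570607102905 -0.1502871346476109
0.09743008660703906 -0.15263256576582623
```

arm_command(
  xyz=[
    [0,0,0],
    [0,0,0],
    [1,0.35,0],
    [1,0.35,0],
    [1,0.35,0],
  ],
  rotation=[
    [0,0,-0.75],
    [0,0,-0.72],
    [0,0,0],
    [0,0,0],
    [0,0,0],
  ],
  jaw=[1,1,1,1,1],
)

```text
clock: 2.65
tool_pos: [0.4444, -0.0051, 0.248]
tool_rot: [-2.26, -2.182, 0.001]
ft_force: [0.0, 0.0, 0.1]
gripper_width: -0.0001
gripper_force: 0.0
```

arm_command(
  xyz=[
    [1,0.35,0],
    [1,0.35,0],
    [1,0.35,0],
    [0.6,0.2,0.7],
    [0,0,0],
  ],
  rotation=[
    [0,0,0],
    [0,0,0],
    [0,0,0],
    [0,0,0],
    [0,0,0],
  ],
  jaw=[1,1,1,1,1],
)

```text
clock: 3.07
tool_pos: [0.478, 0.0856, 0.2283]
tool_rot: [-2.252, -2.186, 0.003]
ft_force: [0.5, 0.2, -0.8]
gripper_width: 0.0001
gripper_force: 0.0
```

```bash
python3 - <<'E'
from h import *
snap('wrist','w2');togo(W(B,(-.079,-.07,.23)));print(manip.read_state()['tool_pos'],manip.read_state()['clock'])
E
```

```text
tool axes
 [[ 0.03   1.    -0.004]
 [ 1.    -0.03  -0.   ]
 [-0.001 -0.004 -1.   ]]
shift units now [ 0.02  0.   -0.04]
rot units [-0.04  0.01 -0.06] shift in final axes [ 0.02  0.   -0.04]
rot units [1.000e-02 7.000e-02 3.594e+01] shift in final axes [-0.02 -0.   -0.04]
[0.47740138 0.08421561 0.22911526] 3.1167
```

View pics/w2.png

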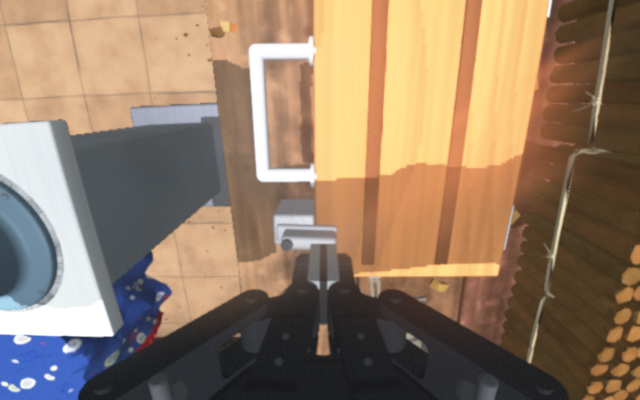

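The handle bar runs from about (258,52) to (263,177) and the lid's front edge is at x≈315. The rear right corner is at (498,275) and the latch rib spans about x 283–336 at y≈236. I'll refit the box using both views.

```bash
python3 - <<'E'
from h import *
from scipy.optimize import least_squares
g=lambda u,v:(200+(u+.5)/5.9-.5,170+(v+.5)/5.9-.5)
S=[((95,197),(.09,.15,.102)),((640,75),(.09,-.15,.102)),((743,290),(-.09,-.15,.102)),((148,440),(-.09,.15,.102)),((370,462),(-.135,.05,.099)),((582,410),(-.135,-.05,.099))]
L=[('side0',g(*m),p) for m,p in S]
Wl=[('w2',(258,52),(-.135,.044,.1)),('w2',(263,176),(-.135,-.044,.1)),('w2',(498,275),(.09,-.15,.102)),('w1',(369,88),(-.09,-.15,.102)),('w1',(577,66),(.09,-.15,.102))]
def fit(L,w):
    f=lambda b:np.concatenate([(np.array(proj(n,W(b,p)))-m)*w[n] for n,m,p in L])
    r=least_squares(f,B);print(r.x.round(4),r.fun.reshape(-1,2).round(1).tolist());return r.x
fit(Wl,dict(w1=1,w2=1)); b=fit(L+Wl,dict(side0=3,w1=1,w2=1))
fit([l for l in Wl if l[0]=='w2'],dict(w2=1))
for u,v in((336,236),(287,244),(283,230)):
    d=atz('w2',u,v,.13)[:2]-b[:2];c,s=np.cos(b[2]),np.sin(b[2]);print(c*d[0]+s*d[1],-s*d[0]+c*d[1])
E
```

```text
[ 0.5649  0.1518 -0.0328] [[-0.1, 6.3], [0.8, -7.4], [1.1, 1.3], [0.2, -0.1], [-1.9, -1.1]]
[ 0.5621  0.1524 -0.0241] [[-1.6, -1.4], [0.0, -2.7], [0.8, -1.7], [-1.2, -2.7], [1.3, -4.3], [-2.8, -4.1], [-4.0, 7.2], [-1.9, -6.7], [-0.0, 0.1], [-1.4, 0.3], [-3.3, -2.6]]
[ 0.5644  0.1521 -0.0326] [[-0.7, 5.9], [0.3, -7.8], [0.7, 1.0]]
-0.0709120261049586 -0.09356800850085858
-0.11145193684031558 -0.10068762884316682
-0.11416580399115629 -0.0880522939419671
```

```bash
python3 - <<'E'
from h import *
from scipy.optimize import least_squares
Wl=[('w2',(258,52),(-.135,.05,.1)),('w2',(263,176),(-.135,-.05,.1)),('w2',(498,275),(.09,-.15,.102)),('w1',(369,88),(-.09,-.15,.102)),('w1',(577,66),(.09,-.15,.102))]
f=lambda b:np.concatenate([(np.array(proj(n,W(b,p)))-m) for n,m,p in Wl])
r=least_squares(f,B);print(r.x.round(4),r.fun.reshape(-1,2).round(1).tolist())
b=r.x
for u,v in((336,236),(287,244),(283,230),(336,229),(336,243)):
    d=atz('w2',u,v,.13)[:2]-b[:2];c,s=np.cos(b[2]),np.sin(b[2]);print(c*d[0]+s*d[1],-s*d[0]+c*d[1])
im=cv2.imread('pics/w2.png')[200:290,250:370];cv2.imwrite('pics/c2.png',cv2.resize(im,None,fx=6,fy=6,interpolation=cv2.INTER_CUBIC))
E
```

```text
[ 0.5647  0.1513 -0.0304] [[-0.9, -0.9], [1.2, 0.2], [1.2, 1.5], [0.5, 0.6], [-1.8, -0.8]]
-0.07286575837347226 -0.09301935340862375
-0.11335964050528136 -0.1003962678140153
-0.11615369017516322 -0.08777842134878515
-0.07295806996450403 -0.08677997734787467
-0.07277136812866986 -0.09936331102611215
```

View pics/c2.png

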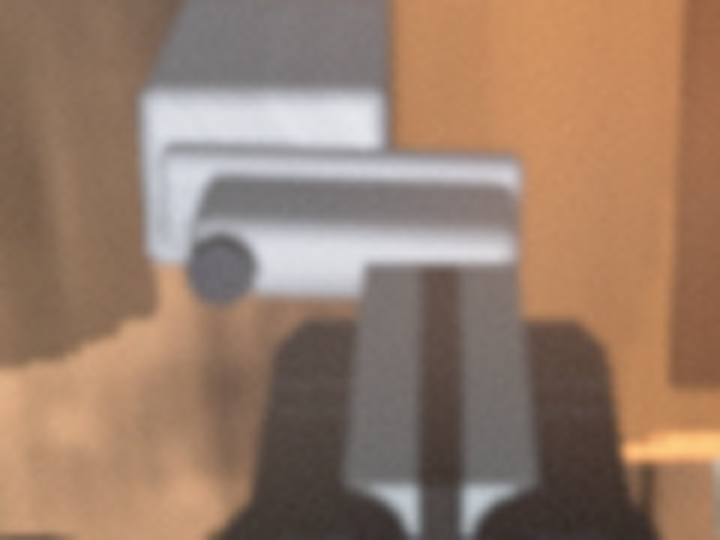

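arm_command(
  xyz=[
    [0.1,0.25,0.8],
    [0,0,0.9],
    [0,0,0.9],
    [0,0,0.7],
    [0,0,0.5],
  ],
  rotation=[
    [0,0,0],
    [0,0,0],
    [0,0,0],
    [0,0,0],
    [0,0,0],
  ],
  jaw=[1,1,1,1,1],
)

```text
clock: 3.53
tool_pos: [0.4834, 0.0843, 0.1344]
tool_rot: [-2.258, -2.182, 0.004]
ft_force: [-0.4, -0.4, 0.4]
gripper_width: -0.0001
gripper_force: 0.0
```

```bash
sed -i 's/^B=.*/B=np.array([.563,.152,-.028])/' h.py; python3 - <<'E'
from h import *
s=manip.read_state();print(s['tool_pos'],s['ft_force'],s['gripper_width'])
T=R.from_rotvec(s['tool_rot']).as_matrix();last=s['tool_pos']
for a in np.arange(.1,1.56,.1):
    S,C=np.sin(a),np.cos(a);d=.006+.0145*S+.011*C; r=.033
    p=np.array([-.112+r*C+d*S,-.1-r*S+d*C,.134]);w=W(B,p)
    print(round(a,2),p.round(3),(T.T@(w-last)/.025).round(2));last=w
E
```

```text
[0.48341137 0.08431026 0.13438777] [-0.43281728 -0.41169697  0.35939711] -6.172491319190619e-05
0.1 [-0.077 -0.085  0.134] [-0.6   0.02  0.02]
0.2 [-0.076 -0.087  0.134] [-0.09  0.06 -0.  ]
0.3 [-0.074 -0.09   0.134] [-0.1   0.06 -0.  ]
0.4 [-0.073 -0.093  0.134] [-0.12  0.05 -0.  ]
0.5 [-0.072 -0.096  0.134] [-0.13  0.04  0.  ]
0.6 [-0.072 -0.099  0.134] [-0.14  0.02  0.  ]
0.7 [-0.071 -0.103  0.134] [-0.15  0.01  0.  ]
0.8 [-0.072 -0.107  0.134] [-0.15 -0.01  0.  ]
0.9 [-0.073 -0.111  0.134] [-0.16 -0.03  0.  ]
1.0 [-0.074 -0.115  0.134] [-0.16 -0.05  0.  ]
1.1 [-0.076 -0.119  0.134] [-0.15 -0.07  0.  ]
1.2 [-0.078 -0.122  0.134] [-0.15 -0.1   0.  ]
1.3 [-0.081 -0.126  0.134] [-0.14 -0.12  0.  ]
1.4 [-0.085 -0.129  0.134] [-0.12 -0.14  0.  ]
1.5 [-0.088 -0.131  0.134] [-0.11 -0.16  0.  ]
```

arm_command(
  xyz=[
    [-0.35,0.05,0],
    [-0.34,0.04,0],
    [-0.25,0.1,0],
    [-0.27,0.06,0],
    [-0.3,0,0],
  ],
  rotation=[
    [0,0,0],
    [0,0,0],
    [0,0,0],
    [0,0,0],
    [0,0,0],
  ],
  jaw=[1,1,1,1,1],
)

```text
clock: 3.95
tool_pos: [0.4913, 0.0467, 0.1371]
tool_rot: [2.256, 2.184, 0.003]
ft_force: [-0.4, 1.7, 0.4]
gripper_width: -0.0
gripper_force: 0.9
```

arm_command(
  xyz=[
    [-0.3,-0.06,0],
    [-0.3,-0.15,0],
    [-0.28,-0.24,0],
    [-0.2,-0.3,0],
    [-0.05,-0.2,0],
  ],
  rotation=[
    [0,0,0],
    [0,0,0],
    [0,0,0],
    [0,0,0],
    [0,0,0],
  ],
  jaw=[1,1,1,1,1],
)

```text
clock: 4.37
tool_pos: [0.4647, 0.0189, 0.1361]
tool_rot: [2.257, 2.184, -0.001]
ft_force: [3.4, -0.6, 1.0]
gripper_width: 0.0002
gripper_force: 2.2
```

arm_command(
  xyz=[
    [0,-0.1,0],
    [0,0,0],
    [0,0.2,-0.5],
    [0,0.2,-1],
    [0.8,0,-1],
  ],
  rotation=[
    [0,0,0],
    [0,0,0],
    [0,0,0],
    [0,0,0],
    [0,0,0],
  ],
  jaw=[1,1,1,1,1],
)

```text
clock: 4.78
tool_pos: [0.4722, 0.0379, 0.198]
tool_rot: [-2.26, -2.182, 0.006]
ft_force: [1.1, 0.9, 0.2]
gripper_width: 0.0
gripper_force: 0.0
```

arm_command(
  xyz=[
    [1,-0.2,-1],
    [1,-0.3,0],
    [1,-0.3,0],
    [1,-0.3,0],
    [0,0,0],
  ],
  rotation=[
    [0,0,0],
    [0,0,0],
    [0,0,0],
    [0,0,0],
    [0,0,0],
  ],
  jaw=[0.1,0.1,0.1,0.1,0.1],
)

```text
clock: 5.2
tool_pos: [0.4468, 0.1436, 0.2231]
tool_rot: [-2.25, -2.19, 0.001]
ft_force: [-0.9, -0.2, -0.5]
gripper_width: 0.0383
gripper_force: 0.0
```

```bash
python3 - <<'E'
from h import *
snap('wrist','w3');togo(W(B,(-.135,0,.18)));s=manip.read_state();print(s['tool_pos'],s['clock'],s['gripper_width'],s['ft_force'])
snap('side','side3')
a=cv2.imread('pics/w3.png')[:,:400];b=cv2.resize(cv2.imread('pics/side3.png')[170:270,220:340],None,fx=3.3,fy=4,interpolation=cv2.INTER_CUBIC)
cv2.imwrite('pics/m3.png',np.hstack([a,b]))
E
```

```text
tool axes
 [[ 0.028  1.    -0.001]
 [ 1.    -0.028 -0.001]
 [-0.001 -0.001 -1.   ]]
shift units now [ 0.53 -0.79  1.72]
rot units [-0.02  0.01  0.  ] shift in final axes [ 0.53 -0.79  1.72]
rot units [-2.0e-02 -3.0e-02 -3.6e+01] shift in final axes [-0.53  0.79  1.72]
[0.4474031  0.14193505 0.22294981] 5.25 0.03864874669831157 [-0.45289764 -0.18945036 -0.38005776]
att [-1.43437852  2.06103563 -0.88384176]
```

View pics/m3.png

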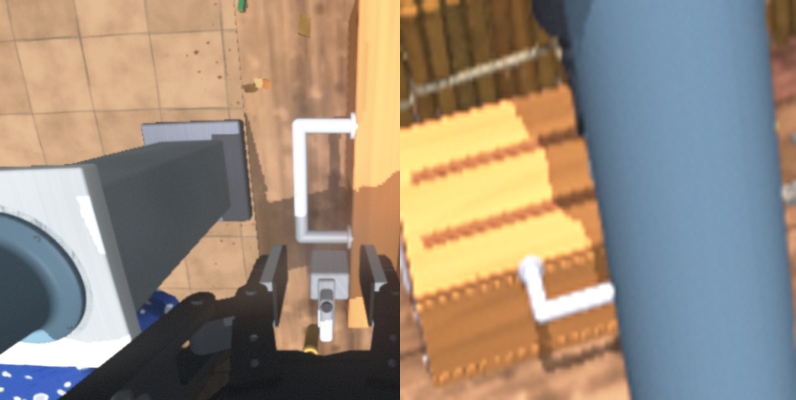

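The latch now lies along the front edge, from pivot (326,302) to tip (326,340). The bar runs from (299,126) to (300,237).

```bash
python3 - <<'E'
from h import *
for u,v in((299.5,126),(300.5,237)): print(atz('w3',u,v,.099))
print(W(B,(-.135,.05,.1)),W(B,(-.135,-.05,.1)),W(B,(-.135,0,.1)))
a,b=atz('w3',327,302,.13),atz('w3',326,342,.13);print(a,b,W(B,(-.112,-.1,.13)))
E
```

```text
[0.43037797 0.20540783 0.099     ]
[0.42628209 0.10641218 0.099     ]
[0.42945273 0.20575991 0.1       ] [0.4266531 0.1057991 0.1      ] [0.42805292 0.15577951 0.1       ]
[0.44913669 0.0581598  0.13      ] [0.44723988 0.01404136 0.13      ] [0.44824427 0.05517479 0.13      ]
```

arm_command(
  xyz=[
    [0.55,-0.78,0],
    [0,0,0.9],
    [0,0,0.7],
    [0,0,0.2],
    [0,0,0],
  ],
  rotation=[
    [0,0,0],
    [0,0,0],
    [0,0,0],
    [0,0,0],
    [0,0,0],
  ],
  jaw=[0.1,0.1,0.1,0.1,0.1],
)

```text
clock: 5.72
tool_pos: [0.4286, 0.1538, 0.1767]
tool_rot: [-2.257, -2.183, 0.006]
ft_force: [-0.0, 0.1, -0.1]
gripper_width: 0.0385
gripper_force: 0.0
```

arm_command(
  xyz=[
    [0,0,0.6],
    [0,0,0.9],
    [0,0,0.9],
    [0,0,0.6],
    [0,0,0.36],
  ],
  rotation=[
    [0,0,0],
    [0,0,0],
    [0,0,0],
    [0,0,0],
    [0,0,0],
  ],
  jaw=[0.1,0.1,0.1,0.1,0.1],
)

```text
clock: 6.13
tool_pos: [0.4299, 0.1543, 0.0935]
tool_rot: [-2.257, -2.184, 0.002]
ft_force: [-0.8, -0.1, 0.5]
gripper_width: 0.0385
gripper_force: 0.0
```

arm_command(
  xyz=[
    [0,0,0],
    [0,0,0],
    [0,0,0],
    [0,0,0],
    [0,0,0],
  ],
  rotation=[
    [0,0,0],
    [0,0,0],
    [0,0,0],
    [0,0,0],
    [0,0,0],
  ],
  jaw=[0.1,1,1,1,1],
  grip_force=40,
)

```text
clock: 6.55
tool_pos: [0.427, 0.1551, 0.0944]
tool_rot: [-2.253, -2.183, 0.006]
ft_force: [-7.2, 0.4, 2.4]
gripper_width: 0.0105
gripper_force: 38.9
```

```bash
python3 - <<'E'
from h import *
s=manip.read_state();print(s['tool_pos'],s['clock'],s['gripper_width'],s['ft_force'],s['gripper_force'])
T=R.from_rotvec(s['tool_rot']).as_matrix()
f=lambda t:W(B,(.09-.225*np.cos(t)+.006*np.sin(t),0,.09+.225*np.sin(t)+.006*np.cos(t)))
ts=np.radians(np.linspace(0,45,16))
for a,b in zip(ts,ts[1:]): print((T.T@(f(b)-f(a))/.025).round(2).tolist())
print(f(ts[-1]))
E
```

```text
[0.42695948 0.15508665 0.09443403] 6.55 0.010535545010998201 [-7.23898576  0.4400117   2.35004165] 38.91669809818268
[0.0, 0.02, -0.47]
[0.0, 0.05, -0.47]
[0.0, 0.07, -0.47]
[0.0, 0.1, -0.46]
[0.0, 0.12, -0.46]
[0.0, 0.14, -0.45]
[0.0, 0.17, -0.44]
[0.0, 0.19, -0.43]
[0.0, 0.21, -0.42]
[0.0, 0.23, -0.41]
[0.0, 0.25, -0.4]
[0.0, 0.28, -0.38]
[0.0, 0.29, -0.37]
[0.0, 0.31, -0.35]
[0.0, 0.33, -0.34]
[0.49816904 0.15381574 0.25334167]
```

arm_command(
  xyz=[
    [0,0,-0.46],
    [0,0.03,-0.46],
    [0,0.07,-0.46],
    [0,0.1,-0.46],
    [0,0.12,-0.46],
  ],
  rotation=[
    [0,0,0],
    [0,0,0],
    [0,0,0],
    [0,0,0],
    [0,0,0],
  ],
  jaw=[1,1,1,1,1],
)

```text
clock: 6.97
tool_pos: [0.4352, 0.1548, 0.1522]
tool_rot: [-2.253, -2.184, 0.006]
ft_force: [-5.2, 0.3, -0.5]
gripper_width: 0.0105
gripper_force: 38.9
```

arm_command(
  xyz=[
    [0,0.14,-0.45],
    [0,0.17,-0.44],
    [0,0.19,-0.43],
    [0,0.21,-0.42],
    [0,0.23,-0.41],
  ],
  rotation=[
    [0,0,0],
    [0,0,0],
    [0,0,0],
    [0,0,0],
    [0,0,0],
  ],
  jaw=[1,1,1,1,1],
)

```text
clock: 7.38
tool_pos: [0.4573, 0.1542, 0.2059]
tool_rot: [-2.251, -2.183, 0.008]
ft_force: [-9.0, 1.5, 1.6]
gripper_width: 0.0105
gripper_force: 38.9
```

```bash
python3 - <<'E'
from h import *
s=manip.read_state();print(s['tool_pos'],s['clock'],s['gripper_width'],s['ft_force'],s['gripper_force'])
togo((.4965,.154,.2505))
E
```

```text
[0.45732529 0.15416805 0.20592439] 7.3833 0.010538975022258937 [-9.02038203  1.51246175  1.61688264] 38.86369585990906
tool axes
 [[ 0.031  0.999 -0.008]
 [ 1.    -0.031  0.001]
 [ 0.    -0.008 -1.   ]]
shift units now [ 0.04  1.55 -1.8 ]
rot units [-0.09 -0.   -0.03] shift in final axes [ 0.04  1.57 -1.78]
rot units [-1.000e-02  1.400e-01  3.597e+01] shift in final axes [-0.04 -1.57 -1.78]
```

arm_command(
  xyz=[
    [0,0.22,-0.4],
    [0,0.25,-0.38],
    [0,0.27,-0.37],
    [0,0.3,-0.35],
    [0,0.32,-0.33],
  ],
  rotation=[
    [0,0,0],
    [0,0,0],
    [0,0,0],
    [0,0,0],
    [0,0,0],
  ],
  jaw=[1,1,1,1,1],
)

```text
clock: 7.8
tool_pos: [0.4919, 0.1532, 0.2526]
tool_rot: [-2.252, -2.183, 0.006]
ft_force: [-9.8, 0.2, 6.7]
gripper_width: 0.0101
gripper_force: 39.1
```

arm_command(
  xyz=[
    [0,0,0],
    [0,0,0],
    [0,0,0],
    [0,0,0],
    [0,0,0],
  ],
  rotation=[
    [0,0,0],
    [0,0,0],
    [0,0,0],
    [0,0,0],
    [0,0,0],
  ],
  jaw=[1,1,1,1,1],
)

```text
clock: 8.22
tool_pos: [0.4919, 0.1532, 0.2527]
tool_rot: [-2.253, -2.184, 0.005]
ft_force: [-11.9, -0.1, 7.7]
gripper_width: 0.0105
gripper_force: 39.3
```

```bash
python3 - <<'E'
from h import *
snap('scene','s4');snap('side','side4');snap('wrist','w4')
s=manip.read_state();print(s['tool_pos'],s['clock'],s['gripper_width'],s['ft_force'],s['gripper_force'])
T=R.from_rotvec(s['tool_rot']).as_matrix();h=s['tool_pos']-.002*T[:,2];c=W(B,(.09,0,.09));
ph=np.arctan2(h[2]-c[2],c[0]-h[0]);print(np.degrees(ph)-1.53, np.degrees(np.arcsin((h[2]-.09)/.2251))-1.53)
a=cv2.resize(cv2.imread('pics/side4.png')[150:280,185:325],(420,390),interpolation=cv2.INTER_CUBIC)
b=cv2.resize(cv2.imread('pics/w4.png'),(380,390));cv2.imwrite('pics/m4.png',np.hstack([a,b]))
E
```

```text
att [-1.26794885  2.57521476 -0.63067096]
att [-1.43437852  2.06103563 -0.88384176]
[0.49193433 0.15314521 0.25269891] 8.3667 0.009962839271845103 [-10.85892071   0.44678886   6.46148971] 39.342389702796936
44.1171027337659 45.49656724760393
```

View pics/m4.png

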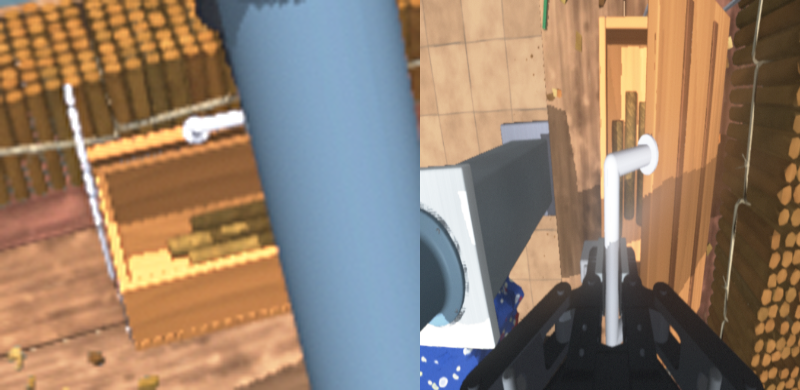

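The lid is open and held at about 45°: two estimates from the TCP give 44.1° and 45.5°, and the readings are steady. I'm handing it in.

```bash
python3 -c "
from station import manip
print(manip.sign_off())"
```

```text
the job is handed in; nothing more can be done
None
```

The job is handed in with the latch turned to lie along the front edge and the gripper holding the lid steady at about 45° (my estimates were 44.1° and 45.5°); the hand-in returned no verdict.

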